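# Rock the angle gauge on the mould core's crown to its red mark and hold it

## Robot

A 6-joint arm with a two-finger parallel gripper is mounted at the origin on the work surface. World frame = base frame: x ahead of the robot, y to its left, z up, the work surface at z = 0. Lengths are in m, angles in rad, forces in N, time in s.
With the tool pointing down it reaches from about 0.3 to 0.775 m from the base axis. Payload 14.6 kg.
Tool frame: the origin (TCP) lies between the finger pads; the fingertips stand 14 mm ahead of it and the grasp point (between the pads) lies 5 mm behind it (robot.tcp_to_tips is the distance from the TCP to the fingertips, in m); z points along the fingers, y is the line along which they close (so a half turn about z gives the same grasp; the last joint's range is limited). The gripper opens to 85 mm and grips with 20 to 120 N. Pads are 22 mm wide; open, the fingers measure 114 mm over their backs; the gripper's body (76 mm by 85 mm) begins 54 mm behind the grasp point. The pads swing forward as they close: fully open they stand 13 mm farther back than shut.
Start: joints at [-1.377, 0.3, 1.521, -0, 1.321, -0.067], TCP at [0.142, -0.531, 0.245] pointing down, gripper open.
Joint ranges: [-3.03, 3.03], [-0.79, 2.21], [0.23, 2.52], [-1.04, 4.18], [0, 3.07], [-2.55, 2.55]. Speed limits (rad/s): [2.22, 2.22, 2.57, 3.14, 3.14, 3.14].

## Interface

Orientations are given as a rotation vector (axis times angle).
In Python, from rig import robot gives the robot as it stands.
- The arm moves only by the shell command python3 -m creep 'ROWS' [FORCE]. ROWS is JSON, a list of rows, each an object of numbers: "rx", "ry", "rz": the turn, a rotation vector about the world's x, y, z in units of pi rad (1.0 is pi rad); "x", "y", "z": the shift along the world's x, y, z in units of 0.12 m (1.0 is 0.12 m); "fingers": the opening, from -1 (shut) to 1 (fully open). A call has 1 to 12 rows; each row shifts and turns the commanded pose from where the row before left it; what a row does not reach is not made up. A row lasts 1/10 s, in which the tool goes at most 50 mm and 8.59 degrees, less where a joint would pass 70% of its speed; a pose out of reach is approached as far as the arm can. A call with a number of a shift or a turn outside -1 to 1 is refused whole. A call with a gripper value outside its range is refused whole. The fingers move at their own pace and stop on an object; FORCE is the grip in N (left out, the last holds). Time passes only in rows, so rows that do not move let the fingers close. It gives the time, the measured TCP pose, the force, the opening and the grip force at its end, in the units of the state.
- robot.get_obs(): the state, without advancing time (a new reading comes with each control period).
- robot.get_image(name): name is "scene" or "top"; returns (picture, depth): 384x512x3 uint8, red, green, blue; 384x512 float32, m along the optical axis (not along the pixel's ray), 0 where there is no reading.
- robot.camera_params(name): a dict with "mtx" (3x3 intrinsics, pixels), "R" (3x3) and "t" (3): a world point X has camera coordinates R X + t. Camera axes: x right, y down, z forward; pixel columns grow to the right and rows downward; lengths in m; the calibration is good to about 2 mm. A picture is of the moment at which its call begins. camera_params takes no time and is no camera call.
- robot.sign_off(): hands the job in; it is judged then, once.
The state is a dict: "time": time; "joint_pos": joint angles; "joint_vel": joint speeds; "joint_efforts": joint torques, N m; "tool_pos": TCP position; "eef_rot": TCP orientation; "ft_force": force on the tool from outside, world axes, zero at the start; "moment": the same for the moment, N m; "gripper_width": finger opening in m; "grip_force": force on a finger pad.
Only numpy, scipy, OpenCV 4.12 (cv2) and the standard library are available. Lean on these libraries where they do the work, as an engineer would, in place of code of your own. Each camera call takes 0.05 s, during which the arm holds its last target. There are 200 camera calls.

## Task

Swing the red keeper bar shut until it clicks into its detent over the mould core. Then pick up the yellow angle gauge by its black tab, stand it gently upright and squarely across the middle of the core's rounded crown, and rock it there until its swinging pointer settles in the middle of the red mark. Finish while still holding the gauge there, resting on the crown with the pointer steady on the mark, and leave everything else on the bench where it is.

Things in the scene. Friction and masses are not known exactly. Their poses are not given: they have to be found in the camera images.
- cradle: Blue setting cradle fixed to the bench: base plate 170 x 170 mm, 8 mm thick, with 20 mm walls round a pocket for the mould core. Origin: centre of the plate's underside, on the bench. x runs along the core's crown, z up. The keeper's hinge post stands at (-45, +55) mm, and a yellow housing 52 mm high with the sprung detent roller at (-53, -64 to -82) mm.
- core: Loose aluminium mould core, about 0.85 kg, lying in the cradle's pocket with 1.5 mm play all round: block 130 (x) x 70 (y) x 30 mm (z) with a rounded crown, a cylinder of 30 mm radius whose axis runs along the core's x, 31 mm above the underside, from x = -5 to x = +65 mm. The flat shoulder at x below -5 mm is where the keeper bar crosses. Origin: centre of the underside, 8 mm above the bench; axes parallel to the cradle's. It is to stay in the pocket.
- core_crown (a point): Middle of the crown's top line, 61 mm above the core's underside (69 mm above the bench), at x = +30 mm of the core. Axes as the core's: x along the crown.
- keeper (a joint): Angle of the red keeper bar in rad: 0 = shut across the core's shoulder (an end stop), growing as its free end swings away from the crown, towards the cradle's -x; range 0 to 1.5, starts open at 0.6 to 1.1. It turns about an upright axis, seen from above anticlockwise to shut. Light friction; over the last 0.15 rad its nose must be pushed past the sprung detent roller (about 2 N at the handle), past which it snaps to 0 and stays.
- keeper_hinge (a point): On the keeper's upright hinge axis, at the bar's underside, 41 mm above the bench.
- keeper_handle (a point): On the axis of the black upright peg on the keeper bar, 90 mm from the hinge axis: 16 mm diameter, from 51 to 95 mm above the bench; this point is 75 mm above the bench. The bar itself is red, 18 mm wide, 10 mm thick (41 to 51 mm above the bench), its nose reaching 119 mm from the hinge axis.
- gauge: Loose yellow angle gauge, about 0.38 kg (may vary by a quarter), starting upright on the bench: steel foot 36 (x, thickness) x 100 (y, length) x 10 mm, flat underneath; yellow frame 24 x 98 mm round a white dial (on both faces) up to 100 mm; black gripping tab above it, 22 (x) x 44 (y) mm, from 100 to 136 mm. Origin: centre of the foot's underside; z up. To stand it squarely, its x lies parallel to the core's x (either way round), so that the foot's length crosses the crown.
- gauge_grip (a point): Middle of the black tab, 119 mm above the foot's underside; grip it across its 22 mm thickness (gauge x).
- pointer (a joint): Angle in rad of the gauge's black pendulum pointer within the gauge, about the gauge's x axis: 0 = towards the foot's middle (gauge upright), positive = swung towards the gauge's +y end. It always hangs plumb: tipping the gauge's +y end down by an angle makes it read that angle. Swings at about 2 to 3 Hz and settles within about a second.
- mark (a joint): Angle in rad of the middle of the gauge's red mark, measured as the pointer's; set somewhere between 0.20 and 0.34 (always on the +y side) and stiff, it does not move by itself. The pointer is on the mark when the two values agree. The red band is about 0.05 rad wide to each side of its middle.
- pointer_tip (a point): Tip of the pointer, 58 mm from its pivot (which is 86 mm above the foot's underside); turns with the pointer.
- mark_tip (a point): On the middle of the red mark, 58 mm from the same pivot; turns with the mark.
- sole_a: Bystander: loose black rubber shoe sole, about 250 x 90 x 34 mm, on the left. Origin: centre of its underside.
- sole_b: Bystander: the same kind of sole, on the right.
- disc: Bystander: brown grinding disc lying flat, 110 mm diameter, 6 mm thick. Origin: centre of its underside.
- hammer: Bystander: hammer lying on the far side of the bench.
- screwdriver: Bystander: screwdriver lying at the near right.
- wrench: Bystander: wrench lying at the near left.
- nail_tray: Bystander: green open tray 90 x 120 x 30 mm at the far right. Origin: centre of its underside.
There are look-alikes about, which are no part of the job. There is more than one size of the gauge; the one meant has the size given above.

How it is judged:
By the outcome, as a careful person would: the job done as asked, in the order asked, and still so for the second after the job is handed in, while the arm keeps its last pose, push and grip.
It also fails if it takes over 72 s, if anything falls off the work surface, if the arm or the gripper's body presses on something with over 40 N, if the wrist force passes 120 N, or if a joint passes its speed limit or range.

## Working session

There is one attempt and no reset: what is moved stays moved. The work goes in short steps, Python scripts to look and compute and a shell command to move; the robot and the scene stay as the last step left them, time stands still between calls to the robot, and variables do not carry over. Pictures are saved under pics/ and viewed, at most 10 in all, crops included, and the job is handed in when it is done.

```bash
ls; mkdir -p pics
cat > h.py <<'E'
import numpy as np, cv2
from rig import robot
def snap(n,name=None):
    im,d=robot.get_image(n)
    if name: cv2.imwrite('pics/'+name+'.png',cv2.cvtColor(im,cv2.COLOR_RGB2BGR))
    return im,d
def cloud(n,d):
    p=robot.camera_params(n);K=np.array(p['mtx']);R=np.array(p['R']);t=np.array(p['t'])
    v,u=np.mgrid[:d.shape[0],:d.shape[1]]
    c=np.stack([(u-K[0,2])/K[0,0]*d,(v-K[1,2])/K[1,1]*d,d],-1)
    return (c-t)@R
def proj(n,X):
    p=robot.camera_params(n);c=np.array(X)@np.array(p['R']).T+np.array(p['t']);q=c@np.array(p['mtx']).T
    return q[...,:2]/q[...,2:]
E
python3 - <<'E'
from h import *
for n in('scene','top'):
    im,d=snap(n,n+'0');np.savez(n+'0',im=im,d=d)
    p=robot.camera_params(n);print(n,-np.array(p['R']).T@np.array(p['t']),np.array(p['R']).round(2).tolist(),p['mtx'][0][0])
a=cv2.imread('pics/scene0.png');print(robot.get_obs()['eef_rot'],robot.get_obs()['tool_pos'])
E
```

```text
pics
scene [1.45770865 0.74288302 1.10240584] [[-0.66, 0.75, 0.0], [0.49, 0.43, -0.75], [-0.57, -0.49, -0.66]] 481.2001874418278
top [0.41574085 0.01123741 1.07451285] [[0.0, -1.0, -0.01], [-0.98, -0.0, -0.2], [0.2, 0.01, -0.98]] 359.87308760675427
[-3.11382961e+00 -4.08330988e-01  7.49360340e-05] [ 0.1417771  -0.53119121  0.24475717]
```

View pics/scene0.png

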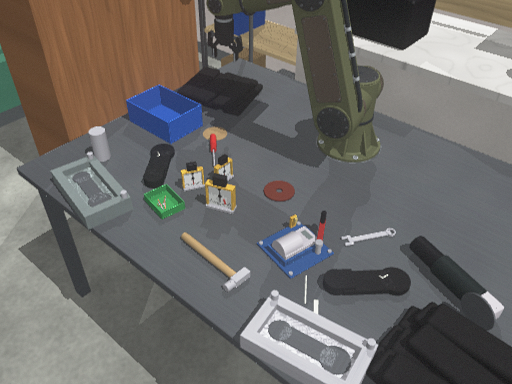

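View pics/top0.png

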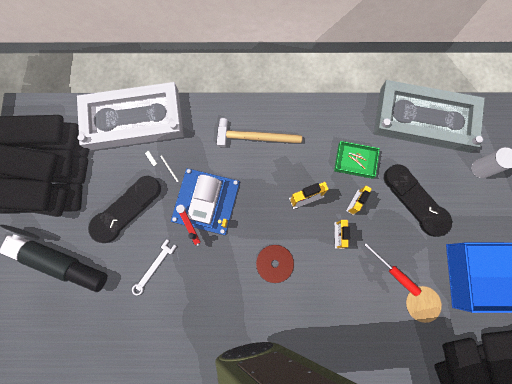

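The scene shows a blue cradle at top (207,200) with the crown pointing up. The keeper hinge is near (181,209), its peg near (193,237), and the detent housing at (224,222). There are three gauge candidates in the top view: A (308,195), B (358,200) and C (342,235). A looks largest, so I'll measure all three and enlarge them.

Run:
```python
from h import *
C={}
for n in('top','scene'):
    z=np.load(n+'0.npz');C[n]=(z['im'],cloud(n,z['d']))
P=[];COL=[]
for n in C:
    im,X=C[n];hsv=cv2.cvtColor(im,cv2.COLOR_RGB2HSV)
    P.append(X.reshape(-1,3));COL.append(hsv.reshape(-1,3))
im,X=C['top']
for nm,(u,v) in dict(A=(308,195),B=(358,200),C=(342,235)).items():
    g=X[v,u];
    for k,n in enumerate(C):
        q=P[k];m=(np.hypot(*(q[:,:2]-g[:2]).T)<.075)&(q[:,2]>.014)
        q=q[m];h=COL[k][m]
        tab=q[q[:,2]>q[:,2].max()-.012]
        (c,s,a)=cv2.minAreaRect(q[:,:2].astype(np.float32))
        print(nm,n,len(q),'zmax',np.percentile(q[:,2],99).round(4),'rect',np.round(c,4),np.round(s,4),round(a,1),'tabtop',tab.mean(0).round(4),np.round(cv2.minAreaRect(tab[:,:2].astype(np.float32))[1:][0],4))
# blue cradle
h=cv2.cvtColor(im,cv2.COLOR_RGB2HSV);m=((h[...,0]>95)&(h[...,0]<125)&(h[...,1]>120));m[:,:165]=0;m[:,250:]=0
m&=(X[...,2]>.003)&(X[...,2]<.015)
pl=X[m];print('plate',cv2.minAreaRect(pl[:,:2].astype(np.float32)),pl[:,2].mean())
for nm,lo,hi in(('red',0,8),('yel',20,33)):
    mm=(h[...,0]>=lo)&(h[...,0]<=hi)&(h[...,1]>150);mm[:,:165]=0;mm[:,250:]=0;mm[:170]=0;mm[250:]=0
    q=X[mm];print(nm,len(q),q.mean(0).round(4),np.argwhere(mm).mean(0)[::-1],cv2.minAreaRect(q[:,:2].astype(np.float32)))
crown=X[170:250,165:250].reshape(-1,3);t=crown[crown[:,2]>.066];print('top pts',len(t));
hi=crown[crown[:,2]>.08];print('peg top',len(hi),hi.mean(0))
c=crown[(crown[:,2]>.066)&(crown[:,2]<.074)];print(c.mean(0),cv2.minAreaRect(c[:,:2].astype(np.float32)))
a=cv2.cvtColor(C['scene'][0][140:220,170:270],cv2.COLOR_RGB2BGR);b=cv2.cvtColor(im[165:255,165:255],cv2.COLOR_RGB2BGR)
g=cv2.cvtColor(im[170:260,280:380],cv2.COLOR_RGB2BGR)
r=lambda i:cv2.resize(i,(400,300),interpolation=cv2.INTER_CUBIC)
b2=cv2.cvtColor(C['scene'][0][205:280,250:350],cv2.COLOR_RGB2BGR)
cv2.imwrite('pics/crop1.png',np.vstack([np.hstack([r(a),r(g)]),np.hstack([r(b),r(b2)])]))
```

```text
A top 408 zmax 0.1371 rect [ 0.6069 -0.1188] [0.0239 0.0985] 20.9 tabtop [ 0.6066 -0.1184  0.1342] [0.0228 0.0444]
A scene 796 zmax 0.1384 rect [ 0.6114 -0.1203] [0.0349 0.1   ] 21.7 tabtop [ 0.6109 -0.1193  0.1357] [0.0266 0.0461]
B top 298 zmax 0.1061 rect [ 0.5724 -0.2516] [0.0259 0.1285] 52.9 tabtop [ 0.5925 -0.2665  0.1028] [0.0166 0.0339]
B scene 463 zmax 0.1074 rect [ 0.5749 -0.2512] [0.033 0.131] 55.0 tabtop [ 0.5969 -0.2684  0.1053] [0.0235 0.0336]
C top 283 zmax 0.1056 rect [ 0.4941 -0.2128] [0.0185 0.0747] 88.7 tabtop [ 0.4945 -0.212   0.1025] [0.0163 0.0324]
C scene 297 zmax 0.1068 rect [ 0.496  -0.2139] [0.0248 0.0806] 85.9 tabtop [ 0.4987 -0.2134  0.103 ] [0.0239 0.0364]
plate ((0.5970293283462524, 0.1858125925064087), (0.17024147510528564, 0.16914840042591095), 76.10564422607422) 0.00692572534189562
red 156 [0.5159 0.2216 0.0495] [189.12820513 226.1025641 ] ((0.5121878385543823, 0.22051790356636047), (0.09990424662828445, 0.016573624685406685), 28.272537231445312)
yel 25 [0.5267 0.1228 0.0496] [223.8  222.32] ((0.5261156558990479, 0.12345535308122635), (0.008583751507103443, 0.01965249516069889), 88.74495697021484)
top pts 198
peg top 51 [0.45997017 0.13383567 0.45782759]
[0.62294959 0.17877193 0.0680629 ] ((0.570178747177124, 0.18796773254871368), (0.028059251606464386, 0.1809353530406952), 78.17347717285156)
```

View pics/crop1.png

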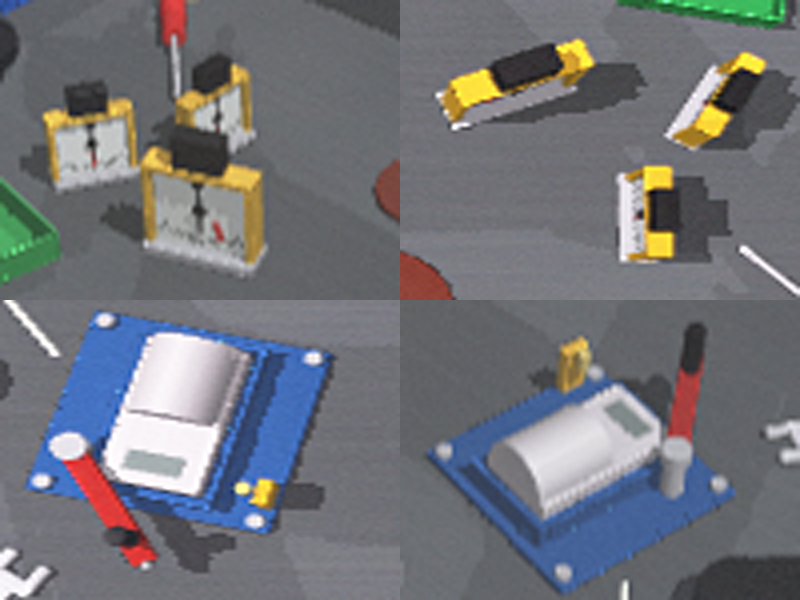

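The crops confirm gauge A: about 136 mm tall with a 100 mm foot, while B and C are only about 106 mm tall. In the scene view its red mark is to the right of the pointer, so gauge +y points at about 111° in the world. Next I refine the peg position.

```bash
python3 - <<'E'
from h import *
from scipy.spatial.transform import Rotation as Ro
z=np.load('scene0.npz');X=cloud('scene',z['d']).reshape(-1,3);Y=cloud('top',np.load('top0.npz')['d']).reshape(-1,3)
for q in(X,Y):
    m=(np.hypot(q[:,0]-.487,q[:,1]-.207)<.03)&(q[:,2]>.06)&(q[:,2]<.11);print(len(q[m]),q[m].mean(0),q[m].min(0),q[m].max(0))
    m=(np.hypot(q[:,0]-.63,q[:,1]-.18)<.06)&(q[:,2]>.064)&(q[:,2]<.08);t=q[m];print('crown',t.mean(0),t[:,2].max(),cv2.minAreaRect(t[:,:2].astype(np.float32)))
R=Ro.from_rotvec(robot.get_obs()['eef_rot']).as_matrix();print(R.round(3))
c=np.array([.597,.186]);a=np.radians(-13.9);M=np.array([[np.cos(a),-np.sin(a)],[np.sin(a),np.cos(a)]])
for p in((-45,55),(-45,-35),(30,0)):print(p,c+M@np.array(p)/1e3)
E
python3 -m creep '[{"x":0.16,"y":0.34,"rz":0.006},{"x":0.16,"y":0.34,"rz":0.006},{"x":0.16,"y":0.34,"rz":0.006},{"x":0.16,"y":0.34,"rz":0.006},{"x":0.16,"y":0.34,"rz":0.006},{"x":0.16,"y":0.34,"rz":0.006},{"x":0.16,"y":0.34,"rz":0.006},{"x":0.16,"y":0.34,"rz":0.006},{"x":0.16,"y":0.34,"rz":0.006},{"x":0.16,"y":0.34,"rz":0.006},{"x":0.16,"y":0.34,"rz":0.006},{"x":0.16,"y":0.34,"rz":0.006,"fingers":0.1}]'
```

```text
55 [0.49235473 0.20734039 0.08241614] [0.47986655 0.19728722 0.06028176] [0.49939464 0.21337083 0.09944208]
crown [0.62970678 0.17799793 0.06761559] 0.07416305260960653 ((0.6287253499031067, 0.1779647320508957), (0.04068157821893692, 0.07184766978025436), 75.71827697753906)
38 [0.48609941 0.20583661 0.08828506] [0.47940174 0.19978709 0.06241521] [0.49281389 0.21463148 0.09666562]
crown [0.62594577 0.17752299 0.06706858] 0.07229204131034371 ((0.6257729530334473, 0.1781262308359146), (0.0339505635201931, 0.07075940817594528), 80.58235931396484)
[[ 0.966  0.258 -0.   ]
 [ 0.258 -0.966  0.001]
 [ 0.    -0.001 -1.   ]]
(-45, 55) [0.5665303  0.25019967]
(-45, -35) [0.54490978 0.16283519]
(30, 0) [0.62612149 0.17879316]invalid input at $[0]: expected keys rx, ry, rz, x, y, z, fingers
```

```bash
python3 -m creep '[{"rx":0,"ry":0,"rz":0.006,"x":0.16,"y":0.34,"z":0,"fingers":1},{"rx":0,"ry":0,"rz":0.006,"x":0.16,"y":0.34,"z":0,"fingers":1},{"rx":0,"ry":0,"rz":0.006,"x":0.16,"y":0.34,"z":0,"fingers":1},{"rx":0,"ry":0,"rz":0.006,"x":0.16,"y":0.34,"z":0,"fingers":1},{"rx":0,"ry":0,"rz":0.006,"x":0.16,"y":0.34,"z":0,"fingers":1},{"rx":0,"ry":0,"rz":0.006,"x":0.16,"y":0.34,"z":0,"fingers":1},{"rx":0,"ry":0,"rz":0.006,"x":0.16,"y":0.34,"z":0,"fingers":1},{"rx":0,"ry":0,"rz":0.006,"x":0.16,"y":0.34,"z":0,"fingers":1},{"rx":0,"ry":0,"rz":0.006,"x":0.16,"y":0.34,"z":0,"fingers":1},{"rx":0,"ry":0,"rz":0.006,"x":0.16,"y":0.34,"z":0,"fingers":1},{"rx":0,"ry":0,"rz":0.006,"x":0.16,"y":0.34,"z":0,"fingers":1},{"rx":0,"ry":0,"rz":0.006,"x":0.16,"y":0.34,"z":0,"fingers":0.1}]'
cat >> h.py <<'E'
from scipy.spatial.transform import Rotation as Ro
def st(tx=None,ty=None,tz=None):
    o=robot.get_obs();R=Ro.from_rotvec(o['eef_rot']).as_matrix();p=np.array(o['tool_pos'])
    print('t',round(o['time'],2),'p',p.round(4),'yaw_y',np.degrees(np.arctan2(R[1,1],R[0,1])).round(2),'z',R[:,2].round(4),'F',np.round(o['ft_force'],1),'w',round(o['gripper_width'],4),'g',o['grip_force'],'j6',round(o['joint_pos'][5],2))
    if tx is not None: print('units',((np.array([tx,ty,tz])-p)/.12).round(3))
    return o
E
python3 -c "
from h import *
st(.487,.2065,.15)"
```

```text
time: 1.3
tool_pos: [0.3725, -0.0399, 0.2454]
eef_rot: [3.048, 0.759, 0.0]
ft_force: [1.0, -1.5, 0.6]
gripper_width: 0.0732
grip_force: 0.0
t 1.3 p [ 0.3725 -0.0399  0.2454] yaw_y -62.05 z [ 3.e-04 -1.e-04 -1.e+00] F [ 1.  -1.5  0.6] w 0.0732 g 0.0 j6 0.88
units [ 0.954  2.053 -0.795]
```

```bash
python3 -m creep '[{"rx":0,"ry":0,"rz":0,"x":0.136,"y":0.293,"z":0,"fingers":0.1},{"rx":0,"ry":0,"rz":0,"x":0.136,"y":0.293,"z":0,"fingers":0.1},{"rx":0,"ry":0,"rz":0,"x":0.136,"y":0.293,"z":0,"fingers":0.1},{"rx":0,"ry":0,"rz":0,"x":0.136,"y":0.293,"z":0,"fingers":0.1},{"rx":0,"ry":0,"rz":0,"x":0.136,"y":0.293,"z":0,"fingers":0.1},{"rx":0,"ry":0,"rz":0,"x":0.136,"y":0.293,"z":0,"fingers":0.1},{"rx":0,"ry":0,"rz":0,"x":0.136,"y":0.293,"z":-0.2,"fingers":0.1},{"rx":0,"ry":0,"rz":0,"x":0,"y":0,"z":-0.3,"fingers":0.1},{"rx":0,"ry":0,"rz":0,"x":0,"y":0,"z":-0.3,"fingers":0.1},{"rx":0,"ry":0,"rz":0,"x":0,"y":0,"z":0,"fingers":0.1},{"rx":0,"ry":0,"rz":0,"x":0,"y":0,"z":0,"fingers":0.1}]'
python3 -c "
from h import *
st(.487,.2065,.076)
im,d=snap('scene');a=cv2.cvtColor(im[170:290,240:400],cv2.COLOR_RGB2BGR);cv2.imwrite('pics/peg.png',cv2.resize(a,None,fx=4,fy=4,interpolation=cv2.INTER_CUBIC))"
```

```text
time: 2.4
tool_pos: [0.4866, 0.2043, 0.15]
eef_rot: [3.049, 0.757, -0.001]
ft_force: [0.2, -0.2, -0.0]
gripper_width: 0.0467
grip_force: 0.0
t 2.4 p [0.4866 0.2043 0.15  ] yaw_y -62.11 z [-4.e-04 -1.e-04 -1.e+00] F [ 0.2 -0.2 -0. ] w 0.0467 g 0.0 j6 1.41
units [ 0.003  0.018 -0.617]
```

View pics/peg.png

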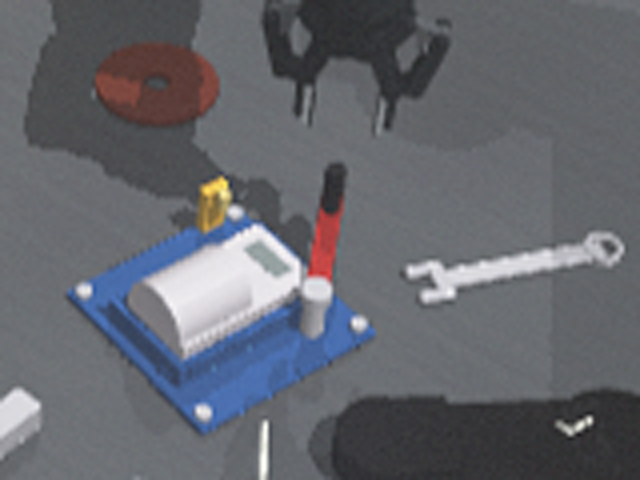

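The open fingers straddle the peg: fingertips at crop (305,120) and (380,130), peg at (335,175). Descend, narrow the fingers and swing.

```bash
python3 -m creep '[{"rx":0,"ry":0,"rz":0,"x":0,"y":0.015,"z":-0.3,"fingers":0.1},{"rx":0,"ry":0,"rz":0,"x":0,"y":0,"z":-0.31,"fingers":0.1},{"rx":0,"ry":0,"rz":0,"x":0,"y":0,"z":0,"fingers":-0.4},{"rx":0,"ry":0,"rz":0,"x":0,"y":0,"z":0,"fingers":-0.4},{"rx":0,"ry":0,"rz":0,"x":0,"y":0,"z":0,"fingers":-0.4}]' | sed -n '2p;4,6p'
python3 -m creep '[{"rx":0,"ry":0,"rz":0.0295,"x":0.0357,"y":-0.0596,"z":0,"fingers":-0.4},{"rx":0,"ry":0,"rz":0.0295,"x":0.0411,"y":-0.056,"z":0,"fingers":-0.4},{"rx":0,"ry":0,"rz":0.0295,"x":0.0461,"y":-0.052,"z":0,"fingers":-0.4},{"rx":0,"ry":0,"rz":0.0295,"x":0.0507,"y":-0.0475,"z":0,"fingers":-0.4},{"rx":0,"ry":0,"rz":0.0295,"x":0.0549,"y":-0.0426,"z":0,"fingers":-0.4},{"rx":0,"ry":0,"rz":0.0295,"x":0.0586,"y":-0.0373,"z":0,"fingers":-0.4}]'
```

```text
tool_pos: [0.4877, 0.2065, 0.0788]
ft_force: [-0.7, 0.3, 1.0]
gripper_width: 0.0259
grip_force: 0.0
time: 3.55
tool_pos: [0.5221, 0.1707, 0.0785]
eef_rot: [2.72, 1.57, 0.005]
ft_force: [-0.4, 0.4, -0.2]
gripper_width: 0.0256
grip_force: 0.2
```

```bash
python3 -m creep '[{"rx":0,"ry":0,"rz":0.0295,"x":0.0618,"y":-0.0318,"z":0,"fingers":-0.4},{"rx":0,"ry":0,"rz":0.0295,"x":0.0645,"y":-0.0259,"z":0,"fingers":-0.4},{"rx":0,"ry":0,"rz":0.0295,"x":0.0666,"y":-0.0199,"z":0,"fingers":-0.4},{"rx":0,"ry":0,"rz":0,"x":0,"y":0,"z":0,"fingers":-0.4}]'
python3 -m creep '[{"rx":0,"ry":0,"rz":0,"x":0.02,"y":-0.005,"z":0,"fingers":-0.4},{"rx":0,"ry":0,"rz":0,"x":0,"y":0,"z":0,"fingers":-0.4}]'; python3 -c "
from h import *
st()"
```

```text
time: 3.95
tool_pos: [0.5454, 0.1613, 0.0783]
eef_rot: [2.479, 1.928, 0.005]
ft_force: [-0.7, -0.1, -0.2]
gripper_width: 0.026
grip_force: 0.0
time: 4.15
tool_pos: [0.5468, 0.1609, 0.077]
eef_rot: [2.482, 1.925, 0.002]
ft_force: [-0.3, -0.8, 0.2]
gripper_width: 0.0251
grip_force: 0.0
t 4.15 p [0.5468 0.1609 0.077 ] yaw_y -14.43 z [ 1.3e-03  3.0e-04 -1.0e+00] F [-0.3 -0.8  0.2] w 0.0251 g 0.0 j6 0.47
```

```bash
python3 -m creep '[{"rx":0,"ry":0,"rz":0,"x":0.02,"y":-0.005,"z":0,"fingers":-0.4},{"rx":0,"ry":0,"rz":0,"x":0.015,"y":-0.004,"z":0,"fingers":-0.4},{"rx":0,"ry":0,"rz":0,"x":0.01,"y":-0.002,"z":0,"fingers":-0.4},{"rx":0,"ry":0,"rz":0,"x":0,"y":0,"z":0,"fingers":-0.4}]'; python3 -c "
from h import *
st()
im,d=snap('scene');q=snap('top');X=cloud('scene',d).reshape(-1,3)
a=cv2.cvtColor(im[170:290,240:400],cv2.COLOR_RGB2BGR);b=cv2.cvtColor(q[0][160:260,160:260],cv2.COLOR_RGB2BGR);r=lambda i:cv2.resize(i,(400,300),interpolation=cv2.INTER_CUBIC)
cv2.imwrite('pics/shut.png',np.hstack([r(a),r(b)]))"
```

```text
time: 4.55
tool_pos: [0.5509, 0.1598, 0.0761]
eef_rot: [-2.48, -1.926, 0.004]
ft_force: [-10.7, 1.1, 7.7]
gripper_width: 0.026
grip_force: 5.4
t 4.55 p [0.5509 0.1598 0.0761] yaw_y -14.32 z [-0.0031  0.     -1.    ] F [-10.7   1.1   7.7] w 0.026 g 5.377380698919296 j6 0.47
```

View pics/shut.png

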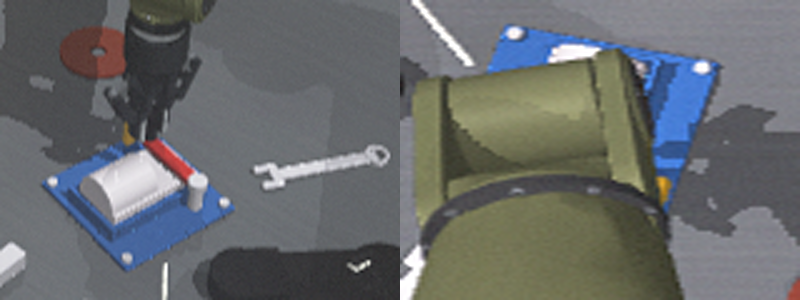

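Force of −10.7 N at the stop, and the red bar lies across the shoulder at crop (170,160). Back off, lift, then check it unobstructed.

```bash
python3 -m creep '[{"rx":0,"ry":0,"rz":0,"x":-0.04,"y":0.01,"z":0,"fingers":-0.2},{"rx":0,"ry":0,"rz":0,"x":0,"y":0,"z":0,"fingers":0},{"rx":0,"ry":0,"rz":0,"x":0,"y":0,"z":0.3,"fingers":0.2},{"rx":0,"ry":0,"rz":0,"x":0,"y":0,"z":0.4,"fingers":0.4},{"rx":0,"ry":0,"rz":0,"x":0,"y":0,"z":0.4,"fingers":0.4},{"rx":0,"ry":0,"rz":0.028,"x":0.073,"y":-0.332,"z":0.2,"fingers":0.4},{"rx":0,"ry":0,"rz":0.028,"x":0.073,"y":-0.332,"z":0,"fingers":0.4},{"rx":0,"ry":0,"rz":0.028,"x":0.073,"y":-0.332,"z":0,"fingers":0.4},{"rx":0,"ry":0,"rz":0.028,"x":0.073,"y":-0.332,"z":0,"fingers":0.4},{"rx":0,"ry":0,"rz":0.028,"x":0.073,"y":-0.332,"z":0,"fingers":0.4},{"rx":0,"ry":0,"rz":0.028,"x":0.073,"y":-0.332,"z":0,"fingers":0.4},{"rx":0,"ry":0,"rz":0.028,"x":0.073,"y":-0.332,"z":0,"fingers":0.4}]' >/dev/null
python3 - <<'E'
from h import *
st(.608,-.119,.118)
im,d=snap('scene');t,dt=snap('top');X=cloud('top',dt);Y=cloud('scene',d).reshape(-1,3)
h=cv2.cvtColor(t,cv2.COLOR_RGB2HSV)
mm=((h[...,0]<8)&(h[...,1]>150));mm[:,:165]=0;mm[:,250:]=0;mm[:160]=0;mm[250:]=0
print('bar',mm.sum(),cv2.minAreaRect(X[mm][:,:2].astype(np.float32)))
b=((h[...,0]>95)&(h[...,0]<125)&(h[...,1]>120));b[:,:165]=0;b[:,250:]=0;b&=(X[...,2]>.003)&(X[...,2]<.015)
print('plate',cv2.minAreaRect(X[b][:,:2].astype(np.float32)))
for q in (X.reshape(-1,3),Y):
    m=(np.hypot(q[:,0]-.545,q[:,1]-.163)<.025)&(q[:,2]>.08)&(q[:,2]<.105);print('peg',m.sum(),q[m].mean(0))
q=X.reshape(-1,3)
m=(np.hypot(q[:,0]-.63,q[:,1]-.18)<.06)&(q[:,2]>.03)&(q[:,2]<.08)
a=np.radians(-13.9);M=np.array([[np.cos(a),-np.sin(a)],[np.sin(a),np.cos(a)]]);l=(q[m][:,:2]-[.597,.186])@M
for s in(-.03,-.02,-.01,0,.01,.02,.03):
    k=abs(l[:,1]-s)<.004;print(s,k.sum(),np.median(q[m][k,2]).round(4),end=' | ')
w=(l[:,0]>0)&(l[:,0]<.06)&(q[m][:,2]>.05);yz=np.c_[l[w,1],q[m][w,2]]
A=np.c_[2*yz,np.ones(len(yz))];s=np.linalg.lstsq(A,(yz**2).sum(1),rcond=None)[0];print('\ncrown axis y,z,r',s[:2],np.sqrt(s[2]+s[0]**2+s[1]**2))
e=cv2.cvtColor(im[205:280,250:350],cv2.COLOR_RGB2BGR);f=cv2.cvtColor(t[160:260,160:260],cv2.COLOR_RGB2BGR);g=cv2.cvtColor(im[100:220,150:310],cv2.COLOR_RGB2BGR)
r=lambda i:cv2.resize(i,(400,300),interpolation=cv2.INTER_CUBIC)
cv2.imwrite('pics/shut2.png',np.vstack([np.hstack([r(e),r(f)]),np.hstack([r(g),r(cv2.cvtColor(t[150:270,240:400],cv2.COLOR_RGB2BGR))])]))
E
```

```text
t 5.85 p [ 0.6086 -0.12    0.2321] yaw_y 21.16 z [ 3.e-04 -2.e-04 -1.e+00] F [ 0.6  0.2 -0.5] w 0.0598 g 0.0 j6 -0.62
units [-0.005  0.008 -0.951]
bar 128 ((0.5518137216567993, 0.18888652324676514), (0.0987892597913742, 0.01579710841178894), 75.20652770996094)
plate ((0.5969319939613342, 0.18581753969192505), (0.17033565044403076, 0.1691230833530426), 76.12847137451172)
peg 30 [0.54366186 0.16162162 0.09166677]
peg 30 [0.54883448 0.16158074 0.09113976]
-0.03 99 0.0405 | -0.02 97 0.0591 | -0.01 91 0.0646 | 0 87 0.0668 | 0.01 86 0.065 | 0.02 73 0.0589 | 0.03 45 0.0374 | 
crown axis y,z,r [-0.00026155  0.04092426] 0.027461479756873925
```

View pics/shut2.png

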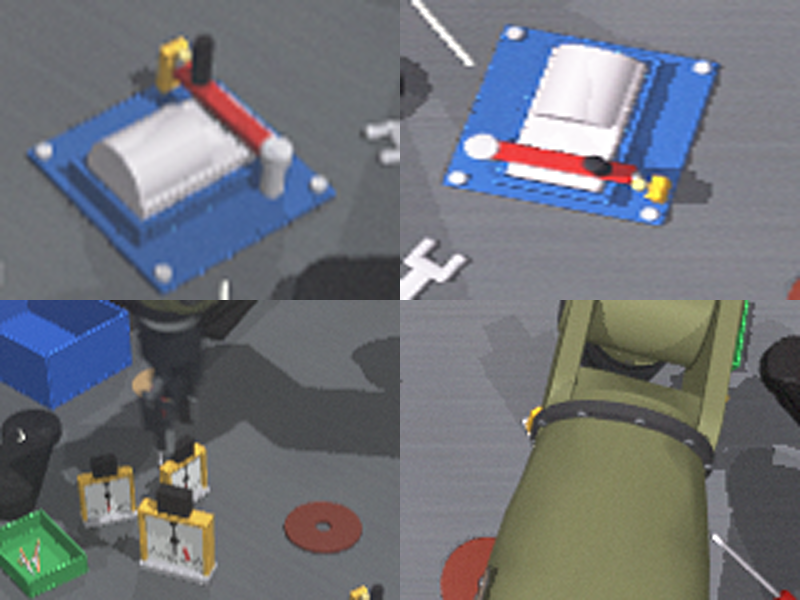

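The keeper is shut: the bar crosses the shoulder at 75.2° against the plate's 76.1°, with its nose past the roller. The fingers are above gauge A, so I go down and grip it.

```bash
python3 -m creep '[{"rx":0,"ry":0,"rz":0,"x":-0.003,"y":0.008,"z":-0.3,"fingers":0.4},{"rx":0,"ry":0,"rz":0,"x":0,"y":0,"z":-0.3,"fingers":0.4},{"rx":0,"ry":0,"rz":0,"x":0,"y":0,"z":-0.2,"fingers":0.4},{"rx":0,"ry":0,"rz":0,"x":0,"y":0,"z":-0.15,"fingers":0.4},{"rx":0,"ry":0,"rz":0,"x":0,"y":0,"z":0,"fingers":0.4}]'; python3 -m creep '[{"rx":0,"ry":0,"rz":0,"x":0,"y":0,"z":0,"fingers":-0.2},{"rx":0,"ry":0,"rz":0,"x":0,"y":0,"z":0,"fingers":-0.4},{"rx":0,"ry":0,"rz":0,"x":0,"y":0,"z":0,"fingers":-0.6},{"rx":0,"ry":0,"rz":0,"x":0,"y":0,"z":0,"fingers":-0.8},{"rx":0,"ry":0,"rz":0,"x":0,"y":0,"z":0,"fingers":-1},{"rx":0,"ry":0,"rz":0,"x":0,"y":0,"z":0,"fingers":-1},{"rx":0,"ry":0,"rz":0,"x":0,"y":0,"z":0,"fingers":-1}]' 60; python3 -c "
from h import *
st()"
```

```text
time: 6.45
tool_pos: [0.6069, -0.1166, 0.1155]
eef_rot: [-1.778, -2.585, 0.002]
ft_force: [0.2, 0.9, 0.5]
gripper_width: 0.0599
grip_force: 0.0
time: 7.15
tool_pos: [0.6084, -0.1174, 0.1195]
eef_rot: [1.779, 2.587, 0.001]
ft_force: [-2.9, -0.1, 5.6]
gripper_width: 0.0211
grip_force: 60.5
t 7.15 p [ 0.6084 -0.1174  0.1195] yaw_y 20.97 z [ 1.8e-03 -6.0e-04 -1.0e+00] F [-2.9 -0.1  5.6] w 0.0211 g 60.52338123321533 j6 -0.62
```

```bash
python3 -m creep '[{"rx":0,"ry":0,"rz":0,"x":0,"y":0,"z":0.1,"fingers":-1},{"rx":0,"ry":0,"rz":0,"x":0,"y":0,"z":0.25,"fingers":-1},{"rx":0,"ry":0,"rz":0,"x":0,"y":0,"z":0.38,"fingers":-1},{"rx":0,"ry":0,"rz":0,"x":0,"y":0,"z":0.38,"fingers":-1},{"rx":0,"ry":0,"rz":0,"x":0,"y":0.1,"z":0.35,"fingers":-1},{"rx":0,"ry":0,"rz":0.013,"x":0,"y":0.25,"z":0.25,"fingers":-1},{"rx":0,"ry":0,"rz":0.013,"x":0,"y":0.38,"z":0.1,"fingers":-1},{"rx":0,"ry":0,"rz":0.013,"x":0,"y":0.38,"z":0.1,"fingers":-1},{"rx":0,"ry":0,"rz":0.013,"x":0,"y":0.38,"z":0.1,"fingers":-1},{"rx":0,"ry":0,"rz":0.013,"x":0,"y":0.38,"z":0,"fingers":-1},{"rx":0,"ry":0,"rz":0.013,"x":0,"y":0.25,"z":0,"fingers":-1},{"rx":0,"ry":0,"rz":0,"x":0,"y":0.1,"z":0,"fingers":-1}]'; python3 -m creep '[{"rx":0,"ry":0,"rz":0,"x":0,"y":0,"z":0,"fingers":-1},{"rx":0,"ry":0,"rz":0,"x":0,"y":0,"z":0,"fingers":-1},{"rx":0,"ry":0,"rz":0,"x":0,"y":0,"z":0,"fingers":-1},{"rx":0,"ry":0,"rz":0,"x":0,"y":0,"z":0,"fingers":-1},{"rx":0,"ry":0,"rz":0,"x":0,"y":0,"z":0,"fingers":-1},{"rx":0,"ry":0,"rz":0,"x":0,"y":0,"z":0,"fingers":-1},{"rx":0,"ry":0,"rz":0,"x":0,"y":0,"z":0,"fingers":-1},{"rx":0,"ry":0,"rz":0,"x":0,"y":0,"z":0,"fingers":-1},{"rx":0,"ry":0,"rz":0,"x":0,"y":0,"z":0,"fingers":-1},{"rx":0,"ry":0,"rz":0,"x":0,"y":0,"z":0,"fingers":-1}]'>/dev/null
cat >> h.py <<'E'
def dial(n=8,S=4,off=.012,gz=.1195):
    """mean scene picture rectified on the gauge's dial plane: S px/mm, columns = gauge y (-50..50), rows from +100 to 0 above foot"""
    o=st();R=Ro.from_rotvec(o['eef_rot']).as_matrix();p=np.array(o['tool_pos'])
    x=R[:,1]*np.sign(R[0,1]);z=-R[:,2];y=np.cross(z,x)
    c=np.array([(a,b) for a in(-50,50) for b in(0,110)],float)
    W=p-gz*z+off*x+c[:,:1]/1e3*y+c[:,1:]/1e3*z
    H=cv2.getPerspectiveTransform(proj('scene',W).astype(np.float32),np.float32([((a+50)*S,(110-b)*S) for a,b in c]))
    im=np.mean([snap('scene')[0].astype(np.float32) for _ in range(n)],0)
    return cv2.warpPerspective(im,H,(100*S,110*S),flags=cv2.INTER_CUBIC),im
E
python3 - <<'E'
from h import *
w,im=dial();np.save('dial0',w)
w=np.clip(w,0,255).astype(np.uint8);cv2.imwrite('pics/dial0.png',cv2.cvtColor(w,cv2.COLOR_RGB2BGR))
E
```

```text
time: 8.35
tool_pos: [0.6073, 0.152, 0.3598]
eef_rot: [-1.445, -2.789, -0.001]
ft_force: [-0.3, 0.4, -3.8]
gripper_width: 0.0212
grip_force: 59.6
t 9.35 p [0.608  0.1492 0.3593] yaw_y 35.01 z [-1.e-04 -0.e+00 -1.e+00] F [-0.1 -0.  -4.4] w 0.0211 g 59.58685219287872 j6 -0.43
```

View pics/dial0.png

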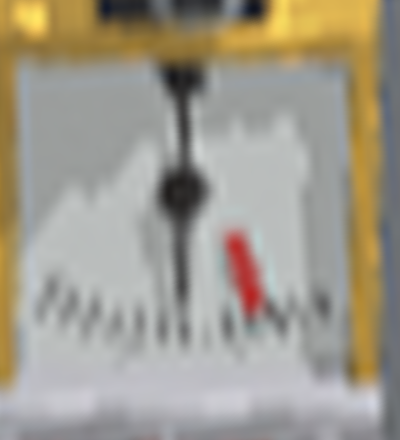

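The rectified dial shows the pointer plumb at column 182, with the pivot near row 85 and the red mark centred near (245,275), on the +y side. Now the numbers.

Run:
```python
from h import *
w=np.load('dial0.npy');r=np.clip(w[...,0]-np.maximum(w[...,1],w[...,2])-20,0,None);r[:200]=0;r[340:]=0;r[:,:200]=0;r[:,300:]=0
v,u=np.mgrid[:r.shape[0],:r.shape[1]];W=r.sum();c=np.array([(u*r).sum(),(v*r).sum()])/W
C=np.cov(np.c_[u.ravel(),v.ravel()].T,aweights=r.ravel());e,V=np.linalg.eigh(C);a=V[:,1]*np.sign(V[1,1])
print('red c',c,'axis angle',np.arctan2(a[0],a[1]),'len',np.sqrt(12*e))
g=w.mean(2);pts=[]
for k in list(range(100,165,5))+list(range(222,310,5)):
    s=np.clip(150-g[k,160:205],0,None)
    if s.sum()>0: pts.append((k,(s*np.arange(160,205)).sum()/s.sum()))
pts=np.array(pts);f=np.polyfit(pts[:,0],pts[:,1],1);print('pointer slope',f, np.abs(np.polyval(f,pts[:,0])-pts[:,1]).max())
for pr in(70,80,90,96):
    print(pr,np.arctan2(c[0]-np.polyval(f,pr),c[1]-pr))
# edges
for row in (150,220,300): 
    l=w[row];y=(l[:,0]-l[:,2]);print(row,np.where(y>60)[0][[0,-1]], [i for i in range(1,400) if (y[i]>60)!=(y[i-1]>60)])
col=w[60:420:6,182].mean(1);print(list(zip(range(60,420,6),col.round().astype(int))))
```

```text
red c [244.35243656 272.72009838] axis angle 0.27424864276024863 len [21.86906057 77.52592428]
pointer slope [-1.39668320e-02  1.84639425e+02] 2.036766495596737
70 0.2908894591507573
80 0.30574382435033937
90 0.32206244240448495
96 0.3326453018740916
150 [  0 379] [14, 351, 380]
220 [  0 376] [16, 353, 377]
300 [  0 378] [16, 241, 263, 351, 379]
[(60, np.int64(83)), (66, np.int64(65)), (72, np.int64(46)), (78, np.int64(39)), (84, np.int64(40)), (90, np.int64(44)), (96, np.int64(51)), (102, np.int64(57)), (108, np.int64(62)), (114, np.int64(64)), (120, np.int64(63)), (126, np.int64(65)), (132, np.int64(71)), (138, np.int64(79)), (144, np.int64(89)), (150, np.int64(94)), (156, np.int64(93)), (162, np.int64(86)), (168, np.int64(68)), (174, np.int64(49)), (180, np.int64(35)), (186, np.int64(38)), (192, np.int64(44)), (198, np.int64(41)), (204, np.int64(38)), (210, np.int64(45)), (216, np.int64(57)), (222, np.int64(72)), (228, np.int64(83)), (234, np.int64(91)), (240, np.int64(92)), (246, np.int64(89)), (252, np.int64(87)), (258, np.int64(83)), (264, np.int64(81)), (270, np.int64(80)), (276, np.int64(78)), (282, np.int64(73)), (288, np.int64(74)), (294, np.int64(89)), (300, np.int64(107)), (306, np.int64(125)), (312, np.int64(136)), (318, np.int64(137)), (324, np.int64(125)), (330, np.int64(116)), (336, np.int64(126)), (342, np.int64(146)), (348, np.int64(167)), (354, np.int64(182)), (360, np.int64(192)), (366, np.int64(194)), (372, np.int64(192)), (378, np.int64(192)), (384, np.int64(194)), (390, np.int64(195)), (396, np.int64(197)), (402, np.int64(196)), (408, np.int64(189)), (414, np.int64(180))]
```

```bash
python3 -m creep '[{"rx":-0.0129,"ry":-0.00905,"rz":0,"x":0,"y":0,"z":0,"fingers":-1},{"rx":-0.0129,"ry":-0.00905,"rz":0,"x":0,"y":0,"z":0,"fingers":-1},{"rx":-0.0129,"ry":-0.00905,"rz":0,"x":0,"y":0,"z":0,"fingers":-1},{"rx":-0.0129,"ry":-0.00905,"rz":0,"x":0,"y":0,"z":0,"fingers":-1},{"rx":-0.0129,"ry":-0.00905,"rz":0,"x":0,"y":0,"z":0,"fingers":-1},{"rx":-0.0129,"ry":-0.00905,"rz":0,"x":0,"y":0,"z":0,"fingers":-1}]'>/dev/null; python3 -m creep '[{"rx":0,"ry":0,"rz":0,"x":0,"y":0,"z":0,"fingers":-1},{"rx":0,"ry":0,"rz":0,"x":0,"y":0,"z":0,"fingers":-1},{"rx":0,"ry":0,"rz":0,"x":0,"y":0,"z":0,"fingers":-1},{"rx":0,"ry":0,"rz":0,"x":0,"y":0,"z":0,"fingers":-1},{"rx":0,"ry":0,"rz":0,"x":0,"y":0,"z":0,"fingers":-1},{"rx":0,"ry":0,"rz":0,"x":0,"y":0,"z":0,"fingers":-1},{"rx":0,"ry":0,"rz":0,"x":0,"y":0,"z":0,"fingers":-1},{"rx":0,"ry":0,"rz":0,"x":0,"y":0,"z":0,"fingers":-1},{"rx":0,"ry":0,"rz":0,"x":0,"y":0,"z":0,"fingers":-1},{"rx":0,"ry":0,"rz":0,"x":0,"y":0,"z":0,"fingers":-1}]'>/dev/null
python3 - <<'E'
from h import *
w,im=dial();np.save('dial1',w)
o=robot.get_obs();R=Ro.from_rotvec(o['eef_rot']).as_matrix();print('tilt',np.arccos(-R[2,2]))
w=np.clip(w,0,255).astype(np.uint8);cv2.imwrite('pics/dial1.png',cv2.cvtColor(w,cv2.COLOR_RGB2BGR))
E
```

```text
t 11.35 p [0.608  0.1492 0.3593] yaw_y 35.02 z [ 0.168  -0.2396 -0.9562] F [-0.1  0.4 -4.1] w 0.0213 g 59.69833016395569 j6 -0.32
tilt 0.2970258107465795
```

View pics/dial1.png

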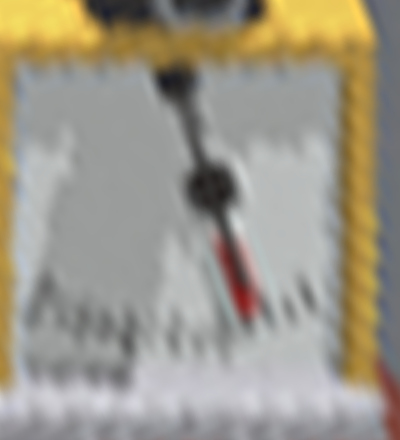

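Run:
```python
from h import *
for nm in('dial0','dial1'):
    w=np.load(nm+'.npy');g=w.max(2)
    out=[]
    for k in range(100,300,4):
        if 160<k<222: continue
        c0=182 if nm=='dial0' else 174+(k-80)*.28
        a=int(c0)-16;s=np.clip(140-g[k,a:a+33],0,None)
        if s.sum()>30: out.append((k,(s*np.arange(a,a+33)).sum()/s.sum()))
    out=np.array(out);f=np.polyfit(out[:,0],out[:,1],1);print(nm,'pointer angle',np.arctan(f[0]),f,np.std(out[:,1]-np.polyval(f,out[:,0])))
    # bob
    s=np.clip(110-g[160:220,150:240],0,None);v,u=np.mgrid[160:220,150:240];print('bob',(u*s).sum()/s.sum(),(v*s).sum()/s.sum())
    s=np.clip(110-g[60:100,150:215],0,None);v,u=np.mgrid[60:100,150:215];print('hub',(u*s).sum()/s.sum(),(v*s).sum()/s.sum())
    red=w[...,0]-w[...,1:].max(2)
    for k in range(240,316,8):
        r=np.where(red[k,200:300]>25)[0]+200
        print(k,(r[0],r[-1],(r[0]+r[-1])/2) if len(r) else None,'ptr',np.polyval(f,k).round(1))
```

```text
dial0 pointer angle -0.015783753889024376 [-1.57850647e-02  1.84991837e+02] 1.1112320025973694
bob 180.55424462495407 192.26776356656276
hub 181.48244378374187 79.27477227731997
240 (np.int64(223), np.int64(249), np.float64(236.0)) ptr 181.2
248 (np.int64(224), np.int64(251), np.float64(237.5)) ptr 181.1
256 (np.int64(226), np.int64(254), np.float64(240.0)) ptr 181.0
264 (np.int64(228), np.int64(258), np.float64(243.0)) ptr 180.8
272 (np.int64(229), np.int64(261), np.float64(245.0)) ptr 180.7
280 (np.int64(230), np.int64(262), np.float64(246.0)) ptr 180.6
288 (np.int64(234), np.int64(264), np.float64(249.0)) ptr 180.4
296 (np.int64(237), np.int64(265), np.float64(251.0)) ptr 180.3
304 (np.int64(240), np.int64(266), np.float64(253.0)) ptr 180.2
312 (np.int64(242), np.int64(262), np.float64(252.0)) ptr 180.1
dial1 pointer angle 0.30139148945991184 [  0.31086155 151.25085711] 1.182778283521937
bob 210.29658662728315 188.77540774686003
hub 175.2009560753428 82.17153400502166
240 (np.int64(215), np.int64(224), np.float64(219.5)) ptr 225.9
248 (np.int64(215), np.int64(245), np.float64(230.0)) ptr 228.3
256 (np.int64(217), np.int64(248), np.float64(232.5)) ptr 230.8
264 (np.int64(220), np.int64(250), np.float64(235.0)) ptr 233.3
272 (np.int64(223), np.int64(254), np.float64(238.5)) ptr 235.8
280 (np.int64(226), np.int64(256), np.float64(241.0)) ptr 238.3
288 (np.int64(228), np.int64(258), np.float64(243.0)) ptr 240.8
296 (np.int64(230), np.int64(260), np.float64(245.0)) ptr 243.3
304 (np.int64(233), np.int64(260), np.float64(246.5)) ptr 245.8
312 (np.int64(236), np.int64(259), np.float64(247.5)) ptr 248.2
```

The pointer now lies over the red band (column ≈236 against a mark centre of ≈238 at row 272). That puts the mark at about 0.303 rad. I'll return upright, square up with the core, and hover over the crown.

```bash
python3 -m creep '[{"rx":0.0129,"ry":0.00905,"rz":0,"x":0,"y":0,"z":0,"fingers":-1},{"rx":0.0129,"ry":0.00905,"rz":0,"x":0,"y":0,"z":0,"fingers":-1},{"rx":0.0129,"ry":0.00905,"rz":0,"x":0,"y":0,"z":0,"fingers":-1},{"rx":0.0129,"ry":0.00905,"rz":0,"x":0,"y":0,"z":0,"fingers":-1},{"rx":0.0129,"ry":0.00905,"rz":0,"x":0,"y":0,"z":0,"fingers":-1},{"rx":0.0129,"ry":0.00905,"rz":0,"x":0,"y":0,"z":0,"fingers":-1}]'>/dev/null;python3 -m creep '[{"rx":0,"ry":0,"rz":-0.034,"x":0.02,"y":0.033,"z":0,"fingers":-1},{"rx":0,"ry":0,"rz":-0.034,"x":0.02,"y":0.033,"z":0,"fingers":-1},{"rx":0,"ry":0,"rz":-0.034,"x":0.02,"y":0.033,"z":0,"fingers":-1},{"rx":0,"ry":0,"rz":-0.034,"x":0.02,"y":0.033,"z":0,"fingers":-1},{"rx":0,"ry":0,"rz":-0.034,"x":0.02,"y":0.033,"z":-0.1,"fingers":-1},{"rx":0,"ry":0,"rz":-0.034,"x":0.02,"y":0.033,"z":-0.2,"fingers":-1},{"rx":0,"ry":0,"rz":-0.034,"x":0.02,"y":0.033,"z":-0.25,"fingers":-1},{"rx":0,"ry":0,"rz":-0.034,"x":0.017,"y":0.033,"z":-0.25,"fingers":-1},{"rx":0,"ry":0,"rz":0,"x":0,"y":0,"z":-0.2,"fingers":-1},{"rx":0,"ry":0,"rz":0,"x":0,"y":0,"z":-0.12,"fingers":-1},{"rx":0,"ry":0,"rz":0,"x":0,"y":0,"z":0,"fingers":-1},{"rx":0,"ry":0,"rz":0,"x":0,"y":0,"z":0,"fingers":-1}]'>/dev/null
cat > lat.py <<'E'
from h import *
# lateral check in one camera, in the cradle's axes: gauge yellow frame top corners vs plate/crown
st(.6268,.1811,.1885)
a=np.radians(-13.9);M=np.array([[np.cos(a),-np.sin(a)],[np.sin(a),np.cos(a)]])
for n in('scene','top'):
    im,d=snap(n);X=cloud(n,d);h=cv2.cvtColor(im,cv2.COLOR_RGB2HSV)
    l=(X[...,:2]-[.597,.186])@M;near=(abs(l[...,0]-.03)<.04)&(abs(l[...,1])<.09)
    g=near&(h[...,0]>15)&(h[...,0]<35)&(h[...,1]>130)&(X[...,2]>.08)
    b=(abs(l[...,0])<.1)&(abs(l[...,1])<.1)&(h[...,0]>95)&(h[...,0]<125)&(h[...,1]>120)&(X[...,2]<.015)
    f=near&(X[...,2]>.062)&(X[...,2]<.1)&(h[...,1]<60)
    for k,m in(('yellow',g),('plate',b),('foot/crown',f)):
        if m.sum()>5: print(n,k,m.sum(),'x',np.percentile(l[m][:,0],[1,99]).round(4),'y',np.percentile(l[m][:,1],[1,99]).round(4),'ymid',(np.percentile(l[m][:,1],[1,99]).mean()).round(4),'z',np.percentile(X[m][:,2],[1,99]).round(4))
    cr=near&(X[...,2]<.0665)&(X[...,2]>.042)&(h[...,1]<60)
    if cr.sum()>30:
        yz=np.c_[l[cr][:,1],X[cr][:,2]];A=np.c_[2*yz[:,0],2*yz[:,1],np.ones(len(yz))];s=np.linalg.lstsq(A,(yz**2).sum(1),rcond=None)[0];print(n,'crown y,z,r',s[:2].round(4),np.sqrt(s[2]+s[0]**2+s[1]**2).round(4),cr.sum())
E
python3 lat.py
```

```text
t 13.55 p [0.6272 0.1809 0.2261] yaw_y -13.93 z [ 1.4e-03  2.0e-04 -1.0e+00] F [-0.1 -0.3 -3.1] w 0.0213 g 59.44477736949921 j6 0.47
units [-0.004  0.002 -0.313]
scene yellow 307 x [0.0194 0.0454] y [-0.0484  0.0497] ymid 0.0006 z [0.1241 0.211 ]
scene plate 801 x [-0.078   0.0871] y [-0.0865  0.0825] ymid -0.002 z [0.0018 0.014 ]
scene foot/crown 143 x [0.0159 0.0682] y [-0.0189  0.0197] ymid 0.0004 z [0.0622 0.0723]
scene crown y,z,r [0.0016 0.046 ] 0.0222 268
top yellow 118 x [0.0167 0.0405] y [-0.0489 -0.0299] ymid -0.0394 z [0.124 0.209]
top plate 610 x [-0.0809  0.0838] y [-0.0851 -0.0121] ymid -0.0486 z [0.002  0.0118]
```

The gauge frame's middle is within about 1 mm of the crown centre. I'll lower it gently.

```bash
python3 -m creep '[{"rx":0,"ry":0,"rz":0,"x":0,"y":0,"z":-0.12,"fingers":-1},{"rx":0,"ry":0,"rz":0,"x":0,"y":0,"z":-0.08,"fingers":-1},{"rx":0,"ry":0,"rz":0,"x":0,"y":0,"z":-0.06,"fingers":-1},{"rx":0,"ry":0,"rz":0,"x":0,"y":0,"z":-0.02,"fingers":-1},{"rx":0,"ry":0,"rz":0,"x":0,"y":0,"z":0,"fingers":-1}]' | grep -E "pos|ft_"; for i in 1; do python3 -m creep '[{"rx":0,"ry":0,"rz":0,"x":0,"y":0,"z":-0.008,"fingers":-1},{"rx":0,"ry":0,"rz":0,"x":0,"y":0,"z":-0.008,"fingers":-1},{"rx":0,"ry":0,"rz":0,"x":0,"y":0,"z":0,"fingers":-1}]' | grep -E "pos|ft_"; done
```

```text
tool_pos: [0.6268, 0.1808, 0.1908]
ft_force: [-0.2, 0.2, -3.5]
tool_pos: [0.6269, 0.1809, 0.1895]
ft_force: [-0.4, -0.0, -3.9]
```

```bash
python3 -m creep '[{"rx":0,"ry":0,"rz":0,"x":0,"y":0,"z":-0.004,"fingers":-1},{"rx":0,"ry":0,"rz":0,"x":0,"y":0,"z":-0.004,"fingers":-1},{"rx":0,"ry":0,"rz":0,"x":0,"y":0,"z":0,"fingers":-1}]' | grep -E "pos|ft_"
```

```text
tool_pos: [0.6269, 0.1809, 0.1886]
ft_force: [-0.2, 0.0, -3.3]
```

```bash
python3 -m creep '[{"rx":0,"ry":0,"rz":0,"x":0,"y":0,"z":-0.004,"fingers":-1},{"rx":0,"ry":0,"rz":0,"x":0,"y":0,"z":-0.004,"fingers":-1},{"rx":0,"ry":0,"rz":0,"x":0,"y":0,"z":0,"fingers":-1}]' | grep -E "pos|ft_"
python3 -m creep '[{"rx":0,"ry":0,"rz":0,"x":0,"y":0,"z":-0.004,"fingers":-1},{"rx":0,"ry":0,"rz":0,"x":0,"y":0,"z":0,"fingers":-1},{"rx":0,"ry":0,"rz":0,"x":0,"y":0,"z":0,"fingers":-1}]' | grep -E "pos|ft_"
```

```text
tool_pos: [0.627, 0.181, 0.1884]
ft_force: [-1.9, -1.2, 5.0]
tool_pos: [0.627, 0.181, 0.1884]
ft_force: [-4.0, 0.6, 8.4]
```

```bash
python3 - <<'E'
import numpy as np
t=np.linspace(0,.303,13);L=.1495;s=.002-.03*t
y=L*np.sin(t)+s*np.cos(t);z=L*np.cos(t)-s*np.sin(t)
for a,b in zip(np.diff(y),np.diff(z)):print(*np.round([a*.2402/.12,a*.9707/.12,b/.12],4))
E
python3 -m creep '[{"rx":0,"ry":0,"rz":0,"x":0,"y":0,"z":0.006,"fingers":-1},{"rx":0,"ry":0,"rz":0,"x":0,"y":0,"z":0,"fingers":-1},{"rx":0,"ry":0,"rz":0,"x":0,"y":0,"z":0,"fingers":-1}]' 80| grep -E "pos|ft_"
```

```text
0.006 0.0244 -0.0007
0.006 0.0244 -0.0011
0.006 0.0244 -0.0016
0.006 0.0243 -0.0021
0.006 0.0243 -0.0026
0.006 0.0242 -0.003
0.006 0.0242 -0.0035
0.006 0.0241 -0.004
0.0059 0.024 -0.0044
0.0059 0.024 -0.0049
0.0059 0.0239 -0.0054
0.0059 0.0238 -0.0058
tool_pos: [0.627, 0.181, 0.1885]
ft_force: [-2.9, 1.0, 7.2]
```

```bash
python3 -m creep '[{"rx":0,"ry":0,"rz":0,"x":0,"y":0,"z":0.005,"fingers":-1},{"rx":0,"ry":0,"rz":0,"x":0,"y":0,"z":0,"fingers":-1},{"rx":0,"ry":0,"rz":0,"x":0,"y":0,"z":0,"fingers":-1}]' | grep -E "pos|ft_"
python3 -m creep '[{"rx":-0.0078,"ry":0.00193,"rz":0,"x":0.006,"y":0.0244,"z":-0.0007,"fingers":-1},{"rx":-0.0078,"ry":0.00193,"rz":0,"x":0.006,"y":0.0244,"z":-0.0011,"fingers":-1},{"rx":-0.0078,"ry":0.00193,"rz":0,"x":0.006,"y":0.0244,"z":-0.0016,"fingers":-1},{"rx":0,"ry":0,"rz":0,"x":0,"y":0,"z":0,"fingers":-1}]'| grep -E "pos|ft_"
```

```text
tool_pos: [0.627, 0.1809, 0.1885]
ft_force: [-1.9, -0.1, 4.5]
tool_pos: [0.6292, 0.1903, 0.1878]
ft_force: [-0.7, -2.1, 5.9]
```

```bash
python3 -m creep '[{"rx":-0.0078,"ry":0.00193,"rz":0,"x":0.006,"y":0.0243,"z":-0.0021,"fingers":-1},{"rx":-0.0078,"ry":0.00193,"rz":0,"x":0.006,"y":0.0243,"z":-0.0026,"fingers":-1},{"rx":-0.0078,"ry":0.00193,"rz":0,"x":0.006,"y":0.0242,"z":-0.003,"fingers":-1},{"rx":0,"ry":0,"rz":0,"x":0,"y":0,"z":0,"fingers":-1}]'| grep -E "pos|ft_|grip"
```

```text
tool_pos: [0.6312, 0.199, 0.1867]
ft_force: [-0.4, -1.4, 4.5]
gripper_width: 0.021
grip_force: 78.5
```

```bash
python3 -m creep '[{"rx":-0.0078,"ry":0.00193,"rz":0,"x":0.006,"y":0.0242,"z":-0.0035,"fingers":-1},{"rx":-0.0078,"ry":0.00193,"rz":0,"x":0.006,"y":0.0241,"z":-0.004,"fingers":-1},{"rx":-0.0078,"ry":0.00193,"rz":0,"x":0.0059,"y":0.024,"z":-0.0044,"fingers":-1},{"rx":0,"ry":0,"rz":0,"x":0,"y":0,"z":0,"fingers":-1}]'| grep -E "pos|ft_|grip"
python3 -m creep '[{"rx":-0.0078,"ry":0.00193,"rz":0,"x":0.0059,"y":0.024,"z":-0.0049,"fingers":-1},{"rx":-0.0078,"ry":0.00193,"rz":0,"x":0.0059,"y":0.0239,"z":-0.0054,"fingers":-1},{"rx":-0.0078,"ry":0.00193,"rz":0,"x":0.0059,"y":0.0238,"z":-0.0058,"fingers":-1},{"rx":0,"ry":0,"rz":0,"x":0,"y":0,"z":0,"fingers":-1},{"rx":0,"ry":0,"rz":0,"x":0,"y":0,"z":0,"fingers":-1},{"rx":0,"ry":0,"rz":0,"x":0,"y":0,"z":0,"fingers":-1},{"rx":0,"ry":0,"rz":0,"x":0,"y":0,"z":0,"fingers":-1},{"rx":0,"ry":0,"rz":0,"x":0,"y":0,"z":0,"fingers":-1},{"rx":0,"ry":0,"rz":0,"x":0,"y":0,"z":0,"fingers":-1},{"rx":0,"ry":0,"rz":0,"x":0,"y":0,"z":0,"fingers":-1},{"rx":0,"ry":0,"rz":0,"x":0,"y":0,"z":0,"fingers":-1},{"rx":0,"ry":0,"rz":0,"x":0,"y":0,"z":0,"fingers":-1}]'| grep -E "pos|ft_|grip"
python3 - <<'E'
from h import *
o=robot.get_obs();R=Ro.from_rotvec(o['eef_rot']).as_matrix();print('tilt',np.arccos(-R[2,2]),'axis-x tilt',R[2,1])
w,im=dial(12);np.save('dial2',w)
w=np.clip(w,0,255).astype(np.uint8);e=np.clip(im[165:285,230:390],0,255).astype(np.uint8)
big=np.zeros((440,800,3),np.uint8);big[:,:400]=w;big[:300,400:]=cv2.resize(e,(400,300),interpolation=cv2.INTER_CUBIC);cv2.imwrite('pics/dial2.png',big[...,::-1])
g=w.astype(float);red=g[...,0]-g[...,1:].max(2);m=g.max(2)
for k in range(100,316,12):
    r=np.where(red[k,190:300]>25)[0]+190
    c=int(174+(k-80)*.3)-20;s=np.clip(135-m[k,c:c+41],0,None)
    print(k,(r[0],r[-1],(r[0]+r[-1])/2) if len(r) else None,'ptr',((s*np.arange(c,c+41)).sum()/max(s.sum(),1)).round(1),s.sum())
E
```

```text
tool_pos: [0.6334, 0.2076, 0.1851]
ft_force: [1.4, -0.9, 0.6]
gripper_width: 0.0208
grip_force: 78.5
tool_pos: [0.6355, 0.2156, 0.1836]
ft_force: [0.1, -0.4, -3.3]
gripper_width: 0.0212
grip_force: 78.3
tilt 0.30289520697650313 axis-x tilt 0.00029777017732562916
t 18.35 p [0.6355 0.2156 0.1836] yaw_y -13.95 z [-0.0716 -0.2896 -0.9545] F [ 0.1 -0.4 -3.3] w 0.0212 g 78.29108834266663 j6 0.63
100 None ptr 190.5 488.0
112 None ptr 200.3 194.0
124 None ptr 203.3 304.0
136 None ptr 204.7 370.0
148 None ptr 208.3 534.0
160 None ptr 210.6 1055.0
172 None ptr 211.5 1699.0
184 None ptr 213.0 2094.0
196 None ptr 215.2 1516.0
208 (np.int64(250), np.int64(267), np.float64(258.5)) ptr 223.5 658.0
220 (np.int64(249), np.int64(272), np.float64(260.5)) ptr 232.2 397.0
232 (np.int64(252), np.int64(277), np.float64(264.5)) ptr 235.7 288.0
244 (np.int64(256), np.int64(281), np.float64(268.5)) ptr 240.2 246.0
256 (np.int64(259), np.int64(285), np.float64(272.0)) ptr 243.8 192.0
268 (np.int64(261), np.int64(286), np.float64(273.5)) ptr 247.5 235.0
280 (np.int64(260), np.int64(283), np.float64(271.5)) ptr 250.5 327.0
292 (np.int64(264), np.int64(273), np.float64(268.5)) ptr 251.9 332.0
304 None ptr 247.0 316.0
```

View pics/dial2.png

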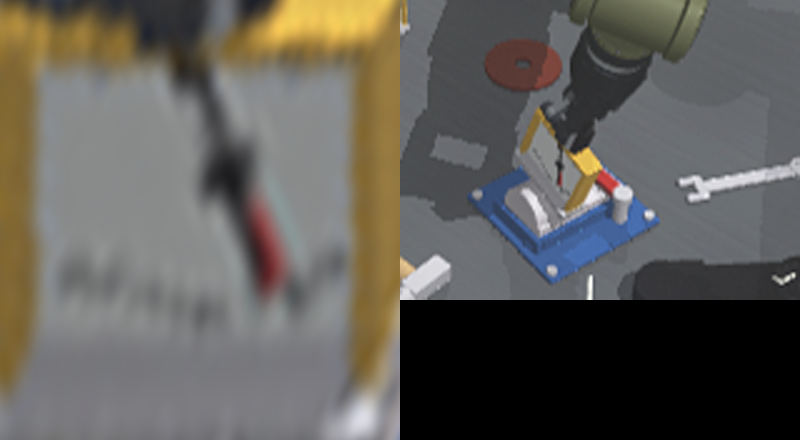

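The pointer lies beside and over the red mark; this oblique view adds parallax. Wrist force shows the contact has just gone (−3.3 N is the bare weight), so I'll lower until it rests again, then check for slip in the grip from the frame edges.

```bash
python3 -m creep '[{"rx":0,"ry":0,"rz":0,"x":0,"y":0,"z":-0.004,"fingers":-1},{"rx":0,"ry":0,"rz":0,"x":0,"y":0,"z":0,"fingers":-1},{"rx":0,"ry":0,"rz":0,"x":0,"y":0,"z":0,"fingers":-1}]' | grep -E "pos|ft_"
python3 -m creep '[{"rx":0,"ry":0,"rz":0,"x":0,"y":0,"z":-0.004,"fingers":-1},{"rx":0,"ry":0,"rz":0,"x":0,"y":0,"z":0,"fingers":-1},{"rx":0,"ry":0,"rz":0,"x":0,"y":0,"z":0,"fingers":-1}]' | grep -E "pos|ft_"
cat > slip.py <<'E'
from h import *
import sys
for nm in sys.argv[1:]:
    w=np.clip(np.load(nm+'.npy'),0,255);y=cv2.GaussianBlur(w[...,0]-w[...,2],(0,0),2)
    o=[]
    for k in range(60,160,4): # top yellow-dial edge
        j=np.argmin(np.diff(y[20:100,k]))+20;o.append((k,j))
    for k in range(230,330,4):
        j=np.argmin(np.diff(y[20:100,k]))+20;o.append((k,j))
    o=np.array(o,float);a=np.polyfit(*o.T,1)
    L=np.array([(k,np.argmin(np.diff(y[k,5:70]))+5) for k in range(90,340,4)],float);Rr=np.array([(k,np.argmax(np.diff(y[k,320:385]))+320) for k in range(90,340,4)],float)
    fit=lambda q:(lambda f:np.polyfit(*q[abs(q[:,1]-np.polyval(f,q[:,0]))<4].T,1))(np.polyfit(*q.T,1))
    l=fit(L);r=fit(Rr);print(nm,'top slope',fit(o).round(4),'left',l.round(4),'right',r.round(4))
E
python3 slip.py dial0 dial1 dial2
```

```text
tool_pos: [0.6355, 0.2157, 0.1832]
ft_force: [0.4, -0.6, -2.5]
tool_pos: [0.6355, 0.2157, 0.183]
ft_force: [-1.3, 1.0, 2.6]
dial0 top slope [-8.20000e-03  6.27826e+01] left [-3.50000e-03  1.68477e+01] right [4.500000e-03 3.490846e+02]
dial1 top slope [-2.80000e-03  6.07177e+01] left [-1.20000e-03  1.19025e+01] right [2.700000e-03 3.421918e+02]
dial2 top slope [-5.97000e-02  7.08994e+01] left [-3.60000e-03  3.59297e+01] right [-2.300000e-03  3.518715e+02]
```

Resting again, with about 6 N of contact. To test for slip I'll use depth: in the tool frame, the frame's top face and the foot's top face should stay level.

```bash
python3 - <<'E'
from h import *
N=12;ims=[];ds=[]
for _ in range(N):
    a,b=snap('scene');ims.append(a.astype(np.float32));ds.append(b)
im=np.mean(ims,0);ds=np.array(ds);d=np.median(ds,0);np.savez('fin',im=im,d=d)
o=st();R=Ro.from_rotvec(o['eef_rot']).as_matrix();p=np.array(o['tool_pos'])
x=R[:,1]*np.sign(R[0,1]);z=-R[:,2];y=np.cross(z,x)
X=cloud('scene',d).reshape(-1,3);G=(X-(p-.1195*z))@np.c_[x,y,z]
h=cv2.cvtColor(im.astype(np.uint8),cv2.COLOR_RGB2HSV).reshape(-1,3)
b=(abs(G[:,0])<.03)&(abs(G[:,1])<.065)&(G[:,2]>-.005)&(G[:,2]<.11)
yel=b&(h[:,0]>15)&(h[:,0]<35)&(h[:,1]>120)
def rob(q,i,j,nm):
    from scipy.stats import theilslopes
    if len(q)>8: s=theilslopes(q[:,j],q[:,i]);print(nm,len(q),np.round(s[:4],4),'y range',q[:,i].min().round(3),q[:,i].max().round(3))
q=G[yel];print(len(q),np.percentile(q,[1,50,99],axis=0).round(4))
t=q[(q[:,2]>.092)&(abs(q[:,0])<.010)&(abs(q[:,1])<.047)];rob(t,1,2,'top face z(y)')
f=G[b&(h[:,1]<70)&(G[:,2]<.016)&(G[:,2]>.0)&(G[:,0]>.01)&(G[:,0]<.022)];rob(f,1,2,'foot front z(y)')
dl=G[b&(h[:,1]<60)&(G[:,2]>.02)&(G[:,2]<.09)&(abs(G[:,1])<.035)];rob(dl,1,0,'dial x(y)');rob(dl,2,0,'dial x(z)')
r=G[b&((h[:,0]<8)|(h[:,0]>172))&(h[:,1]>110)&(G[:,2]<.08)&(abs(G[:,1])<.04)];print('red n',len(r),r.mean(0) if len(r) else '',np.median(dl[:,0]))
w,im=dial(12,S=4,off=.006);np.save('dial3',w)
E
python3 slip.py dial3
python3 - <<'E'
from h import *
a=np.clip(np.load('dial3.npy'),0,255)
for k in range(90,330,10):
    red=a[k,:,0]-a[k,:,1:].max(1);m=a[k].max(1)
    r=np.where(red[190:320]>25)[0]+190
    c=int(200+(k-100)*.3)-35;s=m[c:c+60];print(k,(r[0],r[-1]) if len(r) else None,'dark',c+int(np.argmin(s)),int(s.min()))
E
```

```text
t 20.15 p [0.6355 0.2157 0.183 ] yaw_y -13.94 z [-0.0712 -0.2894 -0.9546] F [-1.   1.9  5. ] w 0.0211 g 79.44415926933289 j6 0.63
226 [[-0.0104 -0.0521  0.0193]
 [ 0.0096  0.0319  0.0952]
 [ 0.0127  0.0452  0.1068]]
top face z(y) 74 [-0.0615  0.1018 -0.104  -0.0284] y range -0.046 0.045
foot front z(y) 121 [-0.0046  0.009  -0.0184  0.0063] y range -0.053 0.046
dial x(y) 219 [ 0.0008  0.0038 -0.0032  0.0048] y range -0.035 0.033
dial x(z) 219 [0.0088 0.0033 0.0042 0.0137] y range 0.02 0.083
red n 5 [0.00605386 0.01273495 0.0376169 ] 0.003771124655281349
t 20.15 p [0.6355 0.2157 0.183 ] yaw_y -13.94 z [-0.0712 -0.2894 -0.9546] F [-1.   1.9  5. ] w 0.0211 g 79.44415926933289 j6 0.63
dial3 top slope [2.00000e-03 8.58722e+01] left [-7.70000e-03  2.09743e+01] right [3.700000e-03 3.371128e+02]
90 (np.int64(216), np.int64(319)) dark 171 48
100 None dark 171 48
110 None dark 173 43
120 None dark 172 45
130 None dark 189 61
140 None dark 194 70
150 None dark 197 69
160 None dark 199 73
170 None dark 201 78
180 None dark 202 79
190 None dark 204 67
200 None dark 212 52
210 None dark 218 37
220 None dark 218 33
230 None dark 220 38
240 (np.int64(236), np.int64(247)) dark 223 46
250 (np.int64(234), np.int64(253)) dark 223 56
260 (np.int64(234), np.int64(257)) dark 226 65
270 (np.int64(236), np.int64(261)) dark 231 66
280 (np.int64(239), np.int64(265)) dark 236 60
290 (np.int64(243), np.int64(269)) dark 239 53
300 (np.int64(245), np.int64(271)) dark 241 56
310 (np.int64(246), np.int64(272)) dark 243 66
320 (np.int64(245), np.int64(268)) dark 244 79
```

```bash
python3 -m creep '[{"rx":0,"ry":0,"rz":0,"x":0,"y":0,"z":0,"fingers":-1},{"rx":0,"ry":0,"rz":0,"x":0,"y":0,"z":0,"fingers":-1},{"rx":0,"ry":0,"rz":0,"x":0,"y":0,"z":0,"fingers":-1},{"rx":0,"ry":0,"rz":0,"x":0,"y":0,"z":0,"fingers":-1}]' | grep -E "pos|ft_"
python3 - <<'E'
from h import *
w,im=dial(8,off=.005);im=np.clip(im,0,255).astype(np.uint8)
big=np.zeros((440,800,3),np.uint8);big[:,:400]=np.clip(w,0,255);big[:400,400:]=cv2.resize(im[200:280,260:340],(400,400),interpolation=cv2.INTER_CUBIC);cv2.imwrite('pics/fin.png',big[...,::-1])
E
```

```text
tool_pos: [0.6355, 0.2158, 0.183]
ft_force: [-0.9, 2.3, 5.4]
t 21.15 p [0.6355 0.2158 0.183 ] yaw_y -13.94 z [-0.0711 -0.2894 -0.9546] F [-0.9  2.3  5.4] w 0.021 g 79.4464910030365 j6 0.63
```

View pics/fin.png

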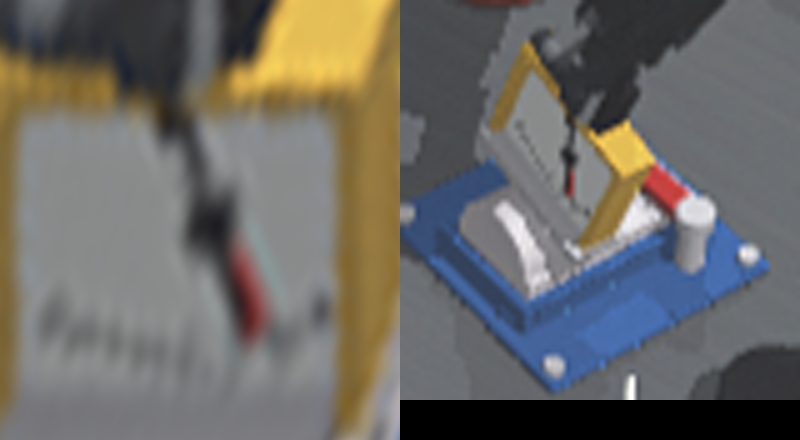

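The pointer (dial crop (205,220) to (250,330)) runs parallel to the red mark. It is shifted left together with its hub, so the offset is parallax and not misalignment. The foot rests on the crown, the keeper is still shut, and the force is steady, so I'm handing in.

```bash
python3 -c "
from rig import robot
print(robot.sign_off())"
```

```text
the job is handed in; nothing more can be done
None
```

I've handed the job in at about 21 s of the 72 s limit, though no verdict came back: the keeper is shut past its detent and the gauge is held resting on the crown, tipped 0.303 rad. I estimate the mark at 0.303 rad, give or take about 0.01, from a head-on check in the air; the last view was too oblique to confirm it as closely.

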